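# Put the scalloped cutters away by size

### The arm

A 6-joint arm with a two-finger parallel gripper is mounted at the origin on the work surface. World frame = base frame: x ahead of the robot, y to its left, z up, the work surface at z = 0. Lengths are in m, angles in rad, forces in N, time in s.
With the tool pointing down it reaches from about 0.4 to 0.825 m from the base axis. Payload 7 kg.
Tool frame: the origin (TCP) lies midway between the tips of the shut fingers; the grasp point (between the pads) lies 19 mm behind it; z points along the fingers, y is the line along which they close (so a half turn about z gives the same grasp; the last joint's range is limited). The gripper opens to 88 mm and grips with 3 to 60 N. Pads are 19 mm wide; open, the fingers measure 130 mm over their backs; the gripper's body (78 mm by 193 mm) begins 47 mm behind the grasp point.
Start: joints at [-0.89, 0.359, 0.012, 0, -1.224, -0.288], TCP at [0.258, -0.624, 0.227] pointing down, gripper open.
Joint ranges: [-3.07, 3.07], [-1.43, 2.12], [-1.02, 1.25], [-3.03, 1.67], [-3.05, -0], [-3.03, 3.03]. Speed limits (rad/s): [2.39, 2.39, 3.01, 3.14, 3.14, 3.14].

### API

Orientations are given as [roll, pitch, yaw] about the fixed x, y, z axes, in that order (R = Rz(yaw) Ry(pitch) Rx(roll)).
In Python, from station import arm gives the robot as it stands. The module is installed in compiled form; this text tells all that it offers.
- The arm moves only by the tool carry_out, never from a script. Its argument "commands" is a list of rows, each a list of 4 numbers: the shift along the world's x, y, z in units of 50 mm (1.0 is 50 mm), then the turn about the world's z in units of 6 degrees (1.0 is 6 degrees). A call has exactly 10 rows; each row is the pose to reach, as a shift and turn from the pose commanded when the call began; what a row does not reach only later rows make up. A row lasts 1/8 s, in which the tool goes at most 62.5 mm and 10.7 degrees, less where a joint would pass 70% of its speed; a pose out of reach is approached as far as the arm can. A call with a gripper value outside its range is refused whole. "claw" is the closure, from 0 (fully open) to 1 (shut), set as the call begins (left out, the last holds). The fingers move at their own pace and stop on an object; "force" is the grip in N (left out, the last holds). Time passes only in rows, so rows that repeat a pose let the fingers close, or fill a call up. It gives the time, the measured TCP pose, the force, the opening and the grip force at its end, in the units of the state.
- arm.get_state(): the state, without advancing time (a new reading comes with each control period).
- arm.grab_frame(name): name is "scene" or "top"; returns a dict with "pixels" (480x640x3 uint8, red, green, blue), "fx", "fy", "cx", "cy" (pixels), "eye" and "orientation" of the camera in the world. Camera axes: x right, y down, z forward; pixel columns grow to the right and rows downward; lengths in m; the calibration is good to about 2 mm. A picture is of the moment at which its call begins. There is no depth.
- arm.job_done(): hands the job in; it is judged then, once.
Trained networks look in a picture, given as the dict that the camera call returned (one of the last four; its "shot" number tells which), for a name from the list of things; names that differ only in an ending like _2 or _b are one class to them, and where a whole thing is asked for, a point or a joint stands for the part that bears it (a point fixed in the world has none). Each returns a list of dicts, best first, with "conf" (0 to 1); they miss things now and then, are a little off and sometimes report something else, mostly with a low value. They report only what shows in the picture. A call takes as long as a camera call. They do not tell look-alikes from the thing itself.
- arm.regions_of(picture, query): "pixels" (480x640 bool, what is visible of it) and "uv" ([column, row] in pixels, amid what is visible of it).
- arm.mark_of(picture, query): "uv" ([column, row] in pixels: a listed point, or the origin of a listed thing).
The state is a dict: "t": time; "q": joint angles; "qd": joint speeds; "joint_efforts": joint torques, N m; "eef_pos": TCP position; "ee_rot": TCP orientation; "force": force on the tool from outside, world axes, zero at the start; "moment": the same for the moment, N m; "width": finger opening in m; "gripper_force": force on a finger pad.
Only numpy, scipy, OpenCV 4.12 (cv2) and the standard library are available. Lean on these libraries where they do the work, as an engineer would, in place of code of your own. Each camera call takes 0.05 s, during which the arm holds its last target. There are 200 camera calls.

### The job

Put the four scalloped round cutters away, each standing flat in the frosted square tub of its own size: the smallest cutter in the smallest tub, and so on up to the largest in the largest. Set each one down gently rather than dropping it, and leave the heart and square cutters standing where they are.

Things in the scene. Friction and masses are not known exactly. Their poses are not given: they have to be found in the camera images.
- scallop_38_mid (a point): The smallest of four loose chrome scalloped round cutters: body 38 mm across over its ten scallops and 32 mm tall, with a beechwood knob on top: a vertical cylinder 26 mm across from 48 to 80 mm above the cutter's underside, on a 14 mm neck, to be gripped from above at any yaw; 80 mm tall in all, 45 to 170 g. The point is on its axis, 40 mm above its underside (24 mm below the middle of the knob); z is up.
- scallop_52_mid (a point): The second smallest of four loose chrome scalloped round cutters: body 52 mm across over its ten scallops and 32 mm tall, with a beechwood knob on top: a vertical cylinder 26 mm across from 48 to 80 mm above the cutter's underside, on a 14 mm neck, to be gripped from above at any yaw; 80 mm tall in all, 45 to 170 g. The point is on its axis, 40 mm above its underside (24 mm below the middle of the knob); z is up.
- scallop_66_mid (a point): The second largest of four loose chrome scalloped round cutters: body 66 mm across over its ten scallops and 32 mm tall, with a beechwood knob on top: a vertical cylinder 26 mm across from 48 to 80 mm above the cutter's underside, on a 14 mm neck, to be gripped from above at any yaw; 80 mm tall in all, 45 to 170 g. The point is on its axis, 40 mm above its underside (24 mm below the middle of the knob); z is up.
- scallop_80_mid (a point): The largest of four loose chrome scalloped round cutters: body 80 mm across over its ten scallops and 32 mm tall, with a beechwood knob on top: a vertical cylinder 26 mm across from 48 to 80 mm above the cutter's underside, on a 14 mm neck, to be gripped from above at any yaw; 80 mm tall in all, 45 to 170 g. The point is on its axis, 40 mm above its underside (24 mm below the middle of the knob); z is up.
- tub_38: The smallest of four square open tubs of frosted polycarbonate, fixed to the counter: 58 mm square inside, 64 mm outside, 34 mm tall, walls and floor 3 mm thick; made for the 38 mm scalloped cutter. Origin at the centre of its underside, on the counter (z = 0); z is up, x and y along its sides.
- tub_52: The second smallest of four square open tubs of frosted polycarbonate, fixed to the counter: 72 mm square inside, 78 mm outside, 34 mm tall, walls and floor 3 mm thick; made for the 52 mm scalloped cutter. Origin at the centre of its underside, on the counter (z = 0); z is up, x and y along its sides.
- tub_66: The second largest of four square open tubs of frosted polycarbonate, fixed to the counter: 86 mm square inside, 92 mm outside, 34 mm tall, walls and floor 3 mm thick; made for the 66 mm scalloped cutter. Origin at the centre of its underside, on the counter (z = 0); z is up, x and y along its sides.
- tub_80: The largest of four square open tubs of frosted polycarbonate, fixed to the counter: 100 mm square inside, 106 mm outside, 34 mm tall, walls and floor 3 mm thick; made for the 80 mm scalloped cutter. Origin at the centre of its underside, on the counter (z = 0); z is up, x and y along its sides.
- heart_mid (a point): Loose yellow nylon heart cutter, about 61 mm wide and 56 mm long, 80 mm tall with its nylon knob; to be left alone. Point on the knob's axis, 40 mm above its underside.
- square_mid (a point): Loose chrome square cutter, 54 mm a side, 80 mm tall with its beechwood knob; to be left alone. Point on its axis, 40 mm above its underside.
Mind the look-alikes: they are no part of the job. Leave any orange or red look-alike of the part that bears scallop_80_mid alone.

How it is judged:
By the outcome, as a careful person would: the job done as asked, in the order asked, and still so for the second after the job is handed in, with the robot touching nothing.
It also fails if it takes over 115 s, if anything falls off the work surface, if the arm or the gripper's body presses on something with over 40 N, if the wrist force passes 120 N, or if a joint passes its speed limit or range.

## Working session

There is one attempt and no reset: what is moved stays moved. The work goes in short steps, Python scripts to look and compute and a tool call to move; the robot and the scene stay as the last step left them, time stands still between calls to the robot, and variables do not carry over. Pictures are saved under pics/ and viewed, at most 14 in all, crops included, and the job is handed in when it is done.

Besides the shell and the picture viewer there is one more tool, called after ">>>" as name(argument=value, ...) on one line, values as JSON. carry_out: Moves the arm, as the interface text tells. Its arguments: {"type":"object","properties":{"commands":{"type":"array","items":{"type":"array","items":{"type":"number"}}},"claw":{"type":"number"},"force":{"type":"number"}},"required":["commands"]}

```bash
mkdir -p pics
cat > h.py <<'E'
from station import arm
import numpy as np, cv2
def ray(f,uv,z):
    o=np.array(f['orientation'],float)
    if o.shape!=(3,3):
        from scipy.spatial.transform import Rotation as R
        o=(R.from_euler('xyz',o) if o.size==3 else R.from_quat(o)).as_matrix()
    d=o@np.array([(uv[0]-f['cx'])/f['fx'],(uv[1]-f['cy'])/f['fy'],1])
    e=np.array(f['eye']); return e+d*(z-e[2])/d[2]
def save(f,n): cv2.imwrite('pics/'+n+'.png',f['pixels'][:,:,::-1])
names=['scallop_%d_mid'%s for s in(38,52,66,80)]+['tub_%d'%s for s in(38,52,66,80)]+['heart_mid','square_mid']
E
python3 - <<'E'
from h import *
for c in('top','scene'):
    f=arm.grab_frame(c); save(f,c+'0'); print(c,f['eye'],np.round(f['orientation'],3).tolist(),f['fx'])
    for n in names:
        z=0.04 if 'mid' in n else 0
        print(n,[(np.round(m['uv']).tolist(),round(m['conf'],2),np.round(ray(f,m['uv'],z)[:2],3).tolist()) for m in arm.mark_of(f,n)[:4]])
s=arm.get_state();print(s['eef_pos'],s['ee_rot'],s['t'],s['width'])
E
```

```text
top [0.38272242 0.05242477 0.95727878] [-3.031, -0.007, -1.574] 455.13340492908793
scallop_38_mid [([306.0, 244.0], 0.57, [0.478, 0.069])]
scallop_52_mid [([493.0, 258.0], 0.56, [0.449, -0.31])]
scallop_66_mid [([372.0, 252.0], 0.7, [0.461, -0.064])]
scallop_80_mid [([117.0, 300.0], 0.87, [0.368, 0.446]), ([152.0, 343.0], 0.84, [0.284, 0.373]), ([180.0, 278.0], 0.68, [0.411, 0.321])]
tub_38 [([302.0, 178.0], 0.87, [0.627, 0.078]), ([216.0, 181.0], 0.87, [0.62, 0.264]), ([383.0, 179.0], 0.6, [0.622, -0.096]), ([464.0, 177.0], 0.57, [0.627, -0.27])]
tub_52 [([302.0, 178.0], 0.87, [0.627, 0.078]), ([216.0, 181.0], 0.87, [0.62, 0.264]), ([383.0, 179.0], 0.6, [0.622, -0.096]), ([464.0, 177.0], 0.57, [0.627, -0.27])]
tub_66 [([302.0, 178.0], 0.87, [0.627, 0.078]), ([216.0, 181.0], 0.87, [0.62, 0.264]), ([383.0, 179.0], 0.6, [0.622, -0.096]), ([464.0, 177.0], 0.57, [0.627, -0.27])]
tub_80 [([302.0, 178.0], 0.87, [0.627, 0.078]), ([216.0, 181.0], 0.87, [0.62, 0.264]), ([383.0, 179.0], 0.6, [0.622, -0.096]), ([464.0, 177.0], 0.57, [0.627, -0.27])]
heart_mid [([431.0, 260.0], 0.74, [0.447, -0.
[... 719 characters left out ...]
 0.69, [0.629, 0.081]), ([325.0, 364.0], 0.68, [0.618, 0.268]), ([168.0, 207.0], 0.64, [0.615, -0.278])]
tub_66 [([205.0, 249.0], 0.77, [0.623, -0.105]), ([255.0, 303.0], 0.69, [0.629, 0.081]), ([325.0, 364.0], 0.68, [0.618, 0.268]), ([168.0, 207.0], 0.64, [0.615, -0.278])]
tub_80 [([205.0, 249.0], 0.77, [0.623, -0.105]), ([255.0, 303.0], 0.69, [0.629, 0.081]), ([325.0, 364.0], 0.68, [0.618, 0.268]), ([168.0, 207.0], 0.64, [0.615, -0.278])]
heart_mid [([250.0, 182.0], 0.79, [0.451, -0.189]), ([320.0, 245.0], 0.68, [0.466, 0.071])]
square_mid [([367.0, 274.0], 0.87, [0.451, 0.189])]
[ 0.25835186 -0.62358677  0.22656143] [ 3.14158718e+00 -2.45021646e-05 -2.74877844e+00] 1.1 0.08734967483252201
```

View pics/top0.png

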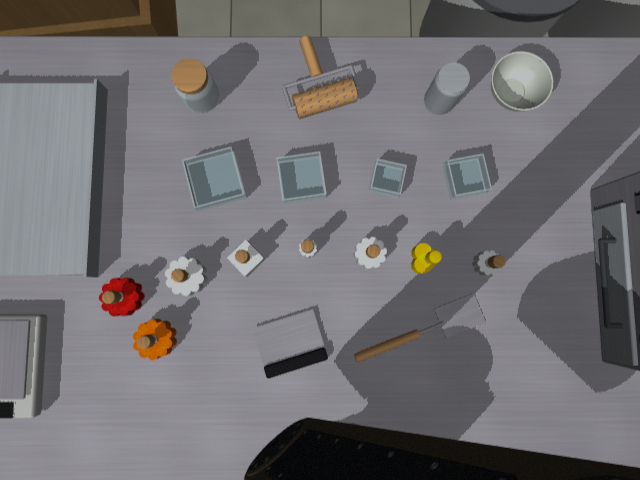

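View pics/scene0.png

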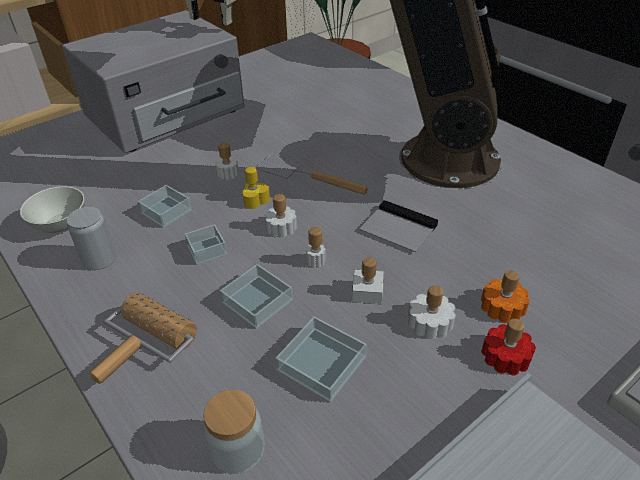

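The tubs from left to right in the top view are 80 (215,178), 66 (302,177), 38 (388,177) and 52 (468,175). The chrome cutters are 80 (184,275), 38 (307,247), 66 (371,252) and 52 (490,262). The red (120,297) and orange (154,340) cutters are the decoys. Next I fit the tub outlines and triangulate the cutters from both views.

```bash
cat >> h.py <<'E'
from scipy.spatial.transform import Rotation as R
from scipy.optimize import minimize
def proj(f,P):
    p=(np.atleast_2d(P)-f['eye'])@R.from_euler('xyz',f['orientation']).as_matrix()
    return np.c_[f['fx']*p[:,0]/p[:,2]+f['cx'],f['fy']*p[:,1]/p[:,2]+f['cy']]
def hullfit(fs,masks,w,x0,h=.034):
    def iou(v):
        c,s=np.cos(v[2]),np.sin(v[2]);t=0
        P=np.array([[v[0]+w/2*(a*c-b*s),v[1]+w/2*(a*s+b*c),z] for a in(-1,1) for b in(-1,1) for z in(0,h)])
        for f,m in zip(fs,masks):
            q=cv2.convexHull((proj(f,P)*16).astype(np.int32)); im=np.zeros((480,640),np.uint8)
            im=np.zeros((480,640),np.uint8); cv2.fillConvexPoly(im,q,1,shift=4); im=im>0
            t+=(im&m).sum()/(im|m).sum()
        return -t
    best=min((minimize(iou,[*x0,a],method='Nelder-Mead',options=dict(initial_simplex=[[*x0,a],[x0[0]+.01,x0[1],a],[x0[0],x0[1]+.01,a],[*x0,a+.3]])) for a in(-.3,0,.3)),key=lambda r:r.fun)
    return np.round(best.x,4),[round(iou_,3) for iou_ in[-best.fun]]
def tri(fs,uvs,z=.04):
    g=lambda p:sum(((proj(f,[*p,z])[0]-u)**2).sum() for f,u in zip(fs,uvs))
    r=minimize(g,ray(fs[0],uvs[0],z)[:2],method='Nelder-Mead'); return np.round(r.x,4),round(r.fun**.5,1)
E
python3 - <<'E'
from h import *
fs=[arm.grab_frame('top'),arm.grab_frame('scene')]
def near(rs,f,P):
    u=proj(f,P)[0]; return min(rs,key=lambda r:np.hypot(*(np.array(r['uv'])-u)))
for s,x in((38,(.622,-.1)),(52,(.622,-.273)),(66,(.628,.08)),(80,(.619,.266))):
    ms=[near(arm.regions_of(f,'tub_%d'%s),f,[*x,.015])['pixels'] for f in fs]
    w=(s+26)/1000
    print(s,[hullfit(a,b,w,x) for a,b in((fs,ms),(fs[:1],ms[:1]),(fs[1:],ms[1:]))])
for s,x in((38,(.473,.07)),(52,(.447,-.307)),(66,(.462,-.064)),(80,(.411,.32))):
    us=[near(arm.mark_of(f,'scallop_%d_mid'%s),f,[*x,.04])['uv'] for f in fs]
    print(s,tri(fs,us),[ray(f,u,.04)[:2].round(4) for f,u in zip(fs,us)])
E
```

```text
38 [(array([ 0.6208, -0.1013, -0.2373]), [np.float64(1.858)]), (array([ 0.6201, -0.1018, -0.2584]), [np.float64(0.935)]), (array([ 0.6229, -0.0993, -0.2713]), [np.float64(0.947)])]
52 [(array([ 0.624 , -0.2691,  0.1884]), [np.float64(1.889)]), (array([ 0.6233, -0.2705,  0.2106]), [np.float64(0.966)]), (array([ 0.6276, -0.2672,  0.2048]), [np.float64(0.975)])]
66 [(array([0.622 , 0.0796, 0.1362]), [np.float64(1.913)]), (array([0.6207, 0.0792, 0.1431]), [np.float64(0.979)]), (array([0.6244, 0.0816, 0.1518]), [np.float64(0.959)])]
80 [(array([0.6202, 0.2624, 0.27  ]), [np.float64(1.911)]), (array([0.6181, 0.262 , 0.2666]), [np.float64(0.963)]), (array([0.6208, 0.2638, 0.2767]), [np.float64(0.973)])]Traceback (most recent call last):
  File "<stdin>", line 10, in <module>
  File "<stdin>", line 4, in near
ValueError: min() iterable argument is empty
```

>>> carry_out(commands=[[0,0,0.5,1.7],[0,0,1,3.4],[0,0,1,5.1],[0,0,1,6.8],[0,0,1,8.5],[0,0,1,10.2],[0,0,1,11.25],[0,0,1,11.25],[0,0,1,11.25],[0,0,1,11.25]], claw=0.0, force=20)

```text
t: 2.95
eef_pos: [0.2583, -0.6236, 0.2766]
ee_rot: [3.142, 0.0, -1.572]
force: [0.1, 0.1, -0.2]
width: 0.0878
gripper_force: 0.0
```

Run:
```python
from h import *
for s,x in((38,(.473,.07)),(52,(.447,-.307)),(66,(.462,-.064)),(80,(.411,.32))):
    F,U=[],[]
    for c in('top','scene','top','scene'):
        f=arm.grab_frame(c)
        for m in arm.mark_of(f,'scallop_%d_mid'%s):
            if np.hypot(*(ray(f,m['uv'],.04)[:2]-x))<.03: F.append(f);U.append(m['uv']);print('  ',c,ray(f,m['uv'],.04)[:2].round(4))
    if F: print(s,tri(F,U))
```

```text
top [0.4736 0.068 ]
   scene [0.4657 0.0671]
   top [0.4744 0.0686]
   scene [0.4687 0.068 ]
38 (array([0.471 , 0.0687]), np.float64(3.3))
   top [ 0.4458 -0.3114]
   scene [ 0.4363 -0.312 ]
   top [ 0.4442 -0.316 ]
   scene [ 0.4495 -0.2908]
52 (array([ 0.4429, -0.3104]), np.float64(6.4))
   top [ 0.4595 -0.0651]
   scene [ 0.4648 -0.0624]
   top [ 0.4584 -0.0634]
   scene [ 0.464  -0.0583]
66 (array([ 0.4609, -0.0635]), np.float64(2.9))
   top [0.4176 0.3191]
   scene [0.4157 0.3184]
   top [0.4139 0.312 ]
   scene [0.4168 0.3169]
80 (array([0.4158, 0.3167]), np.float64(3.1))
```

>>> carry_out(commands=[[0,0,1,0],[0.3,1,1.2,0],[0.6,2.1,1.2,0],[1,3.2,1.2,0],[1.4,4.3,1.2,0],[1.8,5.4,1.2,0],[2.2,6.5,1,0],[2.6,7.6,0.8,0],[3,8.7,0.5,0],[3.3,9.8,0,0]])

```text
t: 5.8
eef_pos: [0.4243, -0.1317, 0.2771]
ee_rot: [-3.139, 0.0, -1.57]
force: [1.4, -0.3, -0.4]
width: 0.0881
gripper_force: 0.0
```

>>> carry_out(commands=[[0.2,1.1,-0.4,0],[0.5,2.2,-0.9,0],[0.75,3.2,-1.5,0],[0.95,4.05,-2,0],[0.95,4.05,-2.4,0],[0.95,4.05,-2.4,0],[0.95,4.05,-2.4,0],[0.95,4.05,-2.4,0],[0.95,4.05,-2.4,0],[0.95,4.05,-2.4,0]])

```text
t: 7.05
eef_pos: [0.471, 0.0687, 0.157]
ee_rot: [-3.141, 0.0, -1.571]
force: [0.1, 1.2, -0.2]
width: 0.0879
gripper_force: 0.0
```

Run:
```python
from h import *
f=arm.grab_frame('scene'); save(f,'s1')
t=arm.grab_frame('top')
cv2.imwrite('pics/c1.png',cv2.resize(np.hstack([f['pixels'][170:320,240:440,::-1],t['pixels'][150:300,230:430,::-1]]),None,fx=2,fy=2))
p=arm.get_state()['eef_pos'];print(p,proj(f,p),proj(t,p),proj(f,[.471,.0687,.08]))
```

```text
[0.47088906 0.06880526 0.15676174] [[315.67553041 197.19087505]] [[304.93975352 241.52622667]] [[316.47341811 229.73757492]]
```

View pics/c1.png

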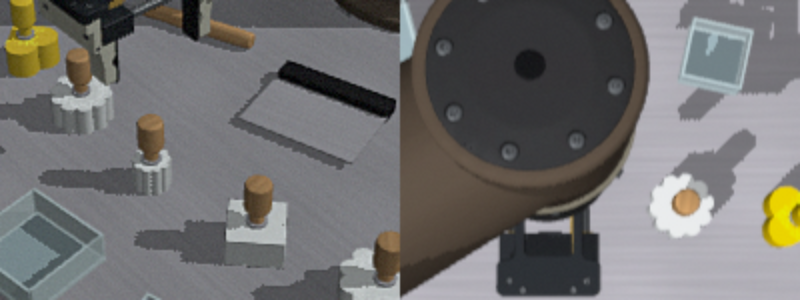

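The left crop shows the smallest cutter's knob top at scene pixel (315,229), against a predicted (316,230). It sits midway between the open fingers, so I descend.

>>> carry_out(commands=[[0,0,-0.6,0],[0,0,-1.2,0],[0,0,-1.7,0],[0,0,-2,0],[0,0,-2.2,0],[0,0,-2.2,0],[0,0,-2.2,0],[0,0,-2.2,0],[0,0,-2.2,0],[0,0,-2.2,0]])

```text
t: 8.4
eef_pos: [0.471, 0.069, 0.0468]
ee_rot: [-3.141, 0.0, -1.571]
force: [0.4, 0.4, -0.7]
width: 0.0876
gripper_force: 0.0
```

>>> carry_out(commands=[[0,0,0,0],[0,0,0,0],[0,0,0,0],[0,0,0,0],[0,0,0,0],[0,0,0,0],[0,0,0,0],[0,0,0,0],[0,0,0,0],[0,0,0,0]], claw=1.0, force=20)

```text
t: 9.65
eef_pos: [0.4708, 0.0689, 0.0465]
ee_rot: [3.141, -0.0, -1.571]
force: [-0.3, 0.3, -1.3]
width: 0.0254
gripper_force: 20.0
```

>>> carry_out(commands=[[0,0,0.5,0],[0,0,1.1,0],[0.4,0,1.7,0],[1.1,-0.3,1.8,0],[1.9,-1,1.8,0],[2.6,-2,1.8,0],[2.9,-2.8,1.8,0],[3,-3.4,1.8,0],[3,-3.4,1.8,0],[3,-3.4,1.8,0]])

```text
t: 10.9
eef_pos: [0.6205, -0.101, 0.1363]
ee_rot: [3.141, 0.0, -1.571]
force: [-0.2, -0.0, -0.2]
width: 0.0255
gripper_force: 20.0
```

Run:
```python
from h import *
f=arm.grab_frame('scene'); 
cv2.imwrite('pics/c2.png',cv2.resize(f['pixels'][130:290,130:330,::-1],None,fx=3,fy=3))
s=arm.get_state();p=s['eef_pos'];print(p,s['force'],s['width'])
c=[p[0],p[1],p[2]-.047+.04];print(proj(f,c),[(m['uv'],m['conf'],ray(f,m['uv'],c[2])[:2]) for m in arm.mark_of(f,'scallop_38_mid')])
```

```text
[ 0.62065634 -0.10053885  0.13648622] [ 0.83559484  0.47315499 -0.13334163] 0.02567102499728106
[[197.25098932 198.80721204]] [([199.2, 198.2], 0.67, array([ 0.61689815, -0.09977675])), ([206.1, 251.5], 0.63, array([0.68364203, 0.03712864]))]
```

View pics/c2.png

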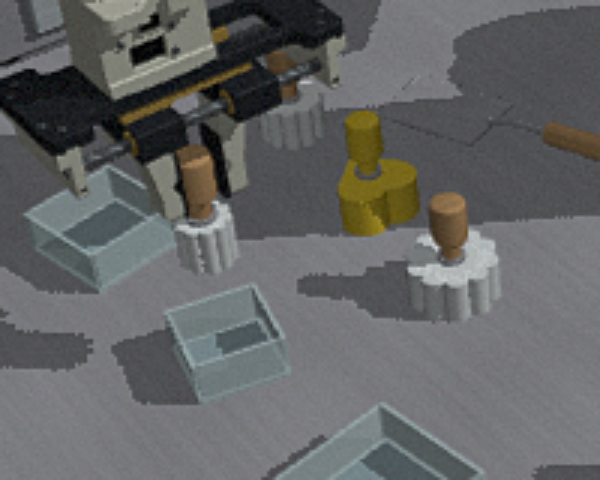

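The smallest cutter hangs upright in the grip at scene pixel (199,198), over the smallest tub at (205,245). I lower it gently.

>>> carry_out(commands=[[0,0,-0.4,0],[0,0,-0.8,0],[0,0,-1.1,0],[0,0,-1.35,0],[0,0,-1.5,0],[0,0,-1.6,0],[0,0,-1.66,0],[0,0,-1.7,0],[0,0,-1.72,0],[0,0,-1.72,0]])

```text
t: 12.25
eef_pos: [0.6209, -0.1011, 0.0507]
ee_rot: [-3.141, 0.0, -1.571]
force: [0.0, 0.6, -1.1]
width: 0.0254
gripper_force: 20.0
```

>>> carry_out(commands=[[0,0,-0.01,0],[0,0,-0.02,0],[0,0,-0.03,0],[0,0,-0.03,0],[0,0,-0.03,0],[0,0,-0.03,0],[0,0,-0.03,0],[0,0,-0.03,0],[0,0,-0.03,0],[0,0,-0.03,0]])

```text
t: 13.5
eef_pos: [0.6211, -0.1011, 0.0494]
ee_rot: [-3.141, -0.0, -1.571]
force: [-1.3, 0.7, 5.9]
width: 0.0254
gripper_force: 20.0
```

>>> carry_out(commands=[[0,0,0,0],[0,0,0,0],[0,0,0,0],[0,0,0,0],[0,0,0,0],[0,0,0,0],[0,0,0,0],[0,0,0,0],[0,0,0,0],[0,0,0,0]], claw=0.0)

```text
t: 14.75
eef_pos: [0.6208, -0.1011, 0.0491]
ee_rot: [-3.142, 0.0, -1.571]
force: [-0.5, -0.5, -0.1]
width: 0.0874
gripper_force: 0.0
```

>>> carry_out(commands=[[0,0,0.8,0],[0,0,1.7,0],[-0.3,-0.5,2.3,0],[-1,-1.4,2.3,0],[-1.8,-2.4,2.3,0],[-2.6,-3.3,2.3,0],[-3.3,-4,2.3,0],[-3.55,-4.2,2.2,0],[-3.55,-4.2,2.2,0],[-3.55,-4.2,2.2,0]])

```text
t: 16.0
eef_pos: [0.4441, -0.3107, 0.1591]
ee_rot: [-3.141, -0.0, -1.57]
force: [0.6, -0.4, -0.2]
width: 0.0878
gripper_force: 0.0
```

Run:
```python
from h import *
f=arm.grab_frame('scene'); 
cv2.imwrite('pics/c3.png',cv2.resize(f['pixels'][110:270,150:300,::-1],None,fx=3.5,fy=3.5))
s=arm.get_state();p=s['eef_pos'];print(p)
for z in(.08,0): print(proj(f,[.443,-.310,z]))
print(proj(f,p),[(m['uv'],m['conf'],ray(f,m['uv'],.04)[:2]) for m in arm.mark_of(f,'scallop_52_mid')])
```

```text
[ 0.44431135 -0.31054011  0.15912565]
[[221.89753645 142.99490376]]
[[226.28655395 171.81624128]]
[[216.55143314 112.18717042]] [([228.3, 161.6], 0.83, array([ 0.44443537, -0.28965867]))]
```

View pics/c3.png

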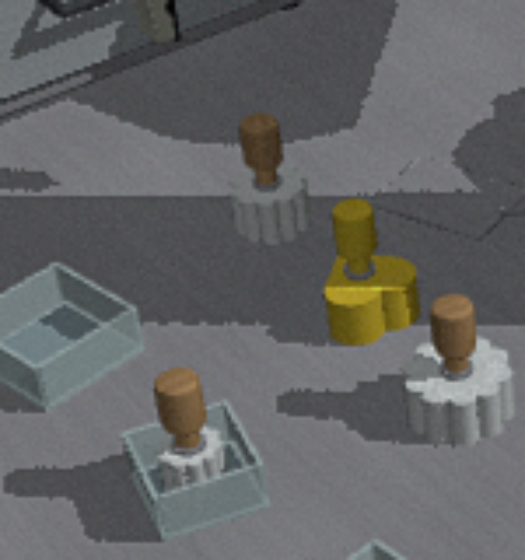

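The smallest cutter now stands in its tub (crop 185,450). The 52 mm cutter's knob top is at crop (260,120), scene pixel (224.3,144.3), slightly right of the prediction.

Run:
```python
from h import *
f=arm.grab_frame('scene')
print(ray(f,(224.3,144.3),.08),ray(f,(227.1,171.5),0))
print(ray(f,(279.4,196.6),.08))
print('top',ray(f,(315,229),.08))
```

```text
[ 0.44180909 -0.30158509  0.08      ] [ 0.44080654 -0.30984381  0.        ]
[ 0.46303711 -0.05985238  0.08      ]
top [0.4717639  0.06523866 0.08      ]
```

>>> carry_out(commands=[[0,0.07,-0.6,0],[0,0.07,-1.2,0],[0,0.07,-1.7,0],[0,0.07,-2,0],[0,0.07,-2.24,0],[0,0.07,-2.24,0],[0,0.07,-2.24,0],[0,0.07,-2.24,0],[0,0.07,-2.24,0],[0,0.07,-2.24,0]])

```text
t: 17.4
eef_pos: [0.4435, -0.3076, 0.0474]
ee_rot: [-3.141, -0.0, -1.571]
force: [0.1, 0.0, 1.0]
width: 0.0877
gripper_force: 0.0
```

>>> carry_out(commands=[[0,0,0,0],[0,0,0,0],[0,0,0,0],[0,0,0,0],[0,0,0,0],[0,0,0,0],[0,0,0,0],[0,0,0,0],[0,0,0,0],[0,0,0,0]], claw=1.0, force=20)

```text
t: 18.65
eef_pos: [0.4433, -0.3076, 0.0471]
ee_rot: [3.142, -0.0, -1.571]
force: [0.3, -1.1, -0.3]
width: 0.0254
gripper_force: 20.0
```

>>> carry_out(commands=[[0,0,0.5,0],[0,0,1.1,0],[0.4,0,1.7,0],[1.2,0.2,1.8,0],[2.1,0.4,1.8,0],[2.9,0.6,1.8,0],[3.4,0.77,1.8,0],[3.62,0.77,1.8,0],[3.62,0.77,1.8,0],[3.62,0.77,1.8,0]])

```text
t: 19.9
eef_pos: [0.6234, -0.2694, 0.137]
ee_rot: [3.141, 0.0, -1.571]
force: [-0.7, -0.2, -1.3]
width: 0.0254
gripper_force: 20.0
```

Run:
```python
from h import *
f=arm.grab_frame('scene'); 
s=arm.get_state();p=s['eef_pos'];print(p)
cv2.imwrite('pics/c4.png',cv2.resize(f['pixels'][80:240,90:290,::-1],None,fx=3,fy=3))
c=[p[0],p[1],p[2]-.047+.04];print(proj(f,c),[(m['uv'],m['conf'],ray(f,m['uv'],c[2])[:2]) for m in arm.mark_of(f,'scallop_52_mid')])
```

```text
[ 0.62340119 -0.26944829  0.13724811]
[[154.22297356 160.91566638]] [([157.7, 162.6], 0.63, array([ 0.62084705, -0.25911533]))]
```

View pics/c4.png

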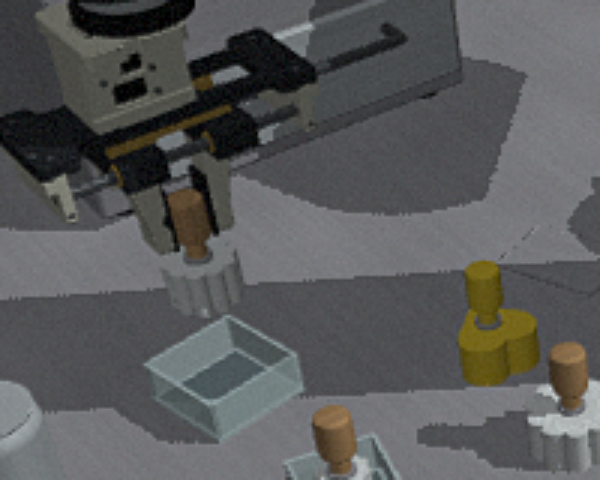

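The 52 mm cutter is upright in the grip and possibly a few mm towards +y, over its tub (crop 225,375). I lower it with a small y correction.

>>> carry_out(commands=[[0,-0.08,-0.4,0],[0,-0.08,-0.8,0],[0,-0.08,-1.1,0],[0,-0.08,-1.35,0],[0,-0.08,-1.5,0],[0,-0.08,-1.6,0],[0,-0.08,-1.66,0],[0,-0.08,-1.7,0],[0,-0.08,-1.72,0],[0,-0.08,-1.73,0]])

```text
t: 21.25
eef_pos: [0.6244, -0.2731, 0.0507]
ee_rot: [-3.141, -0.0, -1.571]
force: [0.2, -0.3, -0.8]
width: 0.0255
gripper_force: 20.0
```

>>> carry_out(commands=[[0,0,-0.01,0],[0,0,-0.02,0],[0,0,-0.02,0],[0,0,-0.02,0],[0,0,-0.02,0],[0,0,-0.02,0],[0,0,-0.02,0],[0,0,-0.02,0],[0,0,-0.02,0],[0,0,-0.02,0]])

```text
t: 22.5
eef_pos: [0.6244, -0.2732, 0.0499]
ee_rot: [-3.141, -0.0, -1.571]
force: [-2.6, 0.4, 4.7]
width: 0.0255
gripper_force: 20.0
```

>>> carry_out(commands=[[0,0,0,0],[0,0,0,0],[0,0,0,0],[0,0,0,0],[0,0,0,0],[0,0,0,0],[0,0,0,0],[0,0,0,0],[0,0,0,0],[0,0,0,0]], claw=0.0)

```text
t: 23.75
eef_pos: [0.6244, -0.2731, 0.0496]
ee_rot: [-3.142, 0.0, -1.571]
force: [-0.7, 0.2, -0.4]
width: 0.0872
gripper_force: 0.0
```

>>> carry_out(commands=[[0,0,0.8,0],[0,0,1.7,0],[-0.3,0.5,2.3,0],[-1,1.4,2.3,0],[-1.8,2.4,2.3,0],[-2.6,3.3,2.3,0],[-3.2,4,2.3,0],[-3.27,4.2,2.2,0],[-3.27,4.2,2.2,0],[-3.27,4.2,2.2,0]])

```text
t: 25.0
eef_pos: [0.4616, -0.0635, 0.1596]
ee_rot: [3.142, -0.0, -1.571]
force: [0.5, 0.1, -0.2]
width: 0.0876
gripper_force: 0.0
```

>>> carry_out(commands=[[0,0,-0.6,0],[0,0,-1.2,0],[0,0,-1.7,0],[0,0,-2,0],[0,0,-2.24,0],[0,0,-2.24,0],[0,0,-2.24,0],[0,0,-2.24,0],[0,0,-2.24,0],[0,0,-2.24,0]])

```text
t: 26.25
eef_pos: [0.461, -0.063, 0.0479]
ee_rot: [-3.141, 0.0, -1.571]
force: [-0.3, -0.4, -0.0]
width: 0.0876
gripper_force: 0.0
```

>>> carry_out(commands=[[0,0,0,0],[0,0,0,0],[0,0,0,0],[0,0,0,0],[0,0,0,0],[0,0,0,0],[0,0,0,0],[0,0,0,0],[0,0,0,0],[0,0,0,0]], claw=1.0, force=20)

```text
t: 27.5
eef_pos: [0.4607, -0.0631, 0.0475]
ee_rot: [3.141, -0.0, -1.571]
force: [-0.8, -0.6, 0.0]
width: 0.0258
gripper_force: 20.0
```

>>> carry_out(commands=[[0,0,0.5,0],[0,0,1.1,0],[0.4,0,1.7,0],[1.1,0.6,1.8,0],[1.9,1.3,1.8,0],[2.6,2,1.8,0],[3.1,2.6,1.8,0],[3.22,2.86,1.8,0],[3.22,2.86,1.8,0],[3.22,2.86,1.8,0]])

```text
t: 28.75
eef_pos: [0.621, 0.0792, 0.1375]
ee_rot: [3.141, -0.0, -1.571]
force: [-1.3, 0.6, -0.9]
width: 0.0257
gripper_force: 20.0
```

Run:
```python
from h import *
f=arm.grab_frame('scene'); 
s=arm.get_state();p=s['eef_pos'];print(p)
cv2.imwrite('pics/c5.png',cv2.resize(f['pixels'][130:350,120:380,::-1],None,fx=2.5,fy=2.5))
c=[p[0],p[1],p[2]-.047+.04];print(proj(f,c),[(m['uv'],m['conf'],ray(f,m['uv'],c[2])[:2]) for m in arm.mark_of(f,'scallop_66_mid')])
```

```text
[0.62110879 0.07911184 0.13769409]
[[250.83434114 247.53766756]] [([250.5, 250.8], 0.72, array([0.62613046, 0.08550913]))]
```

View pics/c5.png

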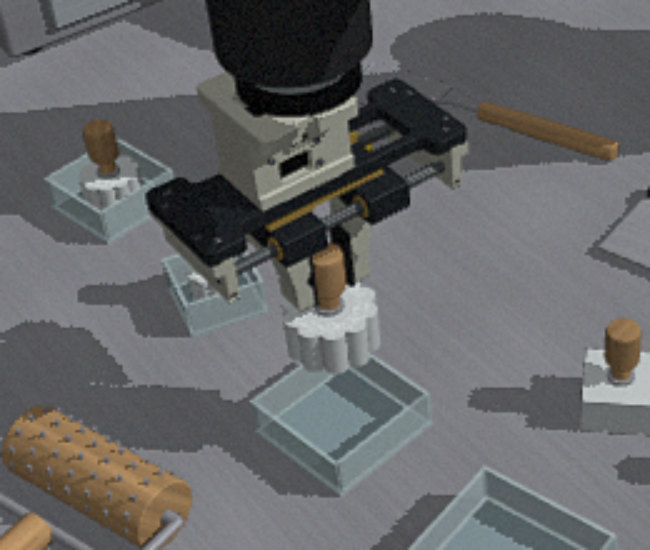

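The 52 mm cutter stands in its tub (crop 110,185). The 66 mm cutter hangs upright over its own tub (crop 340,420), so I lower it.

>>> carry_out(commands=[[0,-0.04,-0.4,0],[0,-0.04,-0.8,0],[0,-0.04,-1.1,0],[0,-0.04,-1.35,0],[0,-0.04,-1.5,0],[0,-0.04,-1.6,0],[0,-0.04,-1.66,0],[0,-0.04,-1.7,0],[0,-0.04,-1.72,0],[0,-0.04,-1.73,0]])

```text
t: 30.1
eef_pos: [0.622, 0.078, 0.0512]
ee_rot: [-3.141, 0.0, -1.571]
force: [-0.8, 0.7, -0.9]
width: 0.0259
gripper_force: 20.0
```

>>> carry_out(commands=[[0,0,-0.01,0],[0,0,-0.02,0],[0,0,-0.02,0],[0,0,-0.02,0],[0,0,-0.02,0],[0,0,-0.02,0],[0,0,-0.02,0],[0,0,-0.02,0],[0,0,-0.02,0],[0,0,-0.02,0]])

```text
t: 31.35
eef_pos: [0.6221, 0.078, 0.0503]
ee_rot: [-3.141, 0.0, -1.571]
force: [-0.2, -1.0, 4.6]
width: 0.0254
gripper_force: 20.0
```

>>> carry_out(commands=[[0,0,0,0],[0,0,0,0],[0,0,0,0],[0,0,0,0],[0,0,0,0],[0,0,0,0],[0,0,0,0],[0,0,0,0],[0,0,0,0],[0,0,0,0]], claw=0.0)

```text
t: 32.6
eef_pos: [0.6218, 0.0779, 0.0501]
ee_rot: [3.142, -0.0, -1.571]
force: [-1.1, 0.5, -0.5]
width: 0.0877
gripper_force: 0.0
```

>>> carry_out(commands=[[0,0,0.8,0],[0,0,1.7,0],[-0.4,0.5,2.3,0],[-1.2,1.4,2.3,0],[-2,2.4,2.3,0],[-2.9,3.4,2.3,0],[-3.7,4.3,2.3,0],[-4.14,4.78,2.2,0],[-4.14,4.78,2.2,0],[-4.14,4.78,2.2,0]])

```text
t: 33.85
eef_pos: [0.4149, 0.3169, 0.1602]
ee_rot: [-3.141, -0.0, -1.57]
force: [-0.2, -0.0, 0.6]
width: 0.0875
gripper_force: 0.0
```

Run:
```python
from h import *
f=arm.grab_frame('scene'); 
p=arm.get_state()['eef_pos'];print(p)
cv2.imwrite('pics/c6.png',cv2.resize(f['pixels'][200:420,300:560,::-1],None,fx=2.5,fy=2.5))
print((proj(f,[[.415,.317,.08],[.415,.317,0]])-[300,200])*2.5)
```

```text
[0.41518429 0.31656755 0.16017339]
[[340.87070719 222.90400276]
 [327.3150115  301.22345752]]
```

View pics/c6.png

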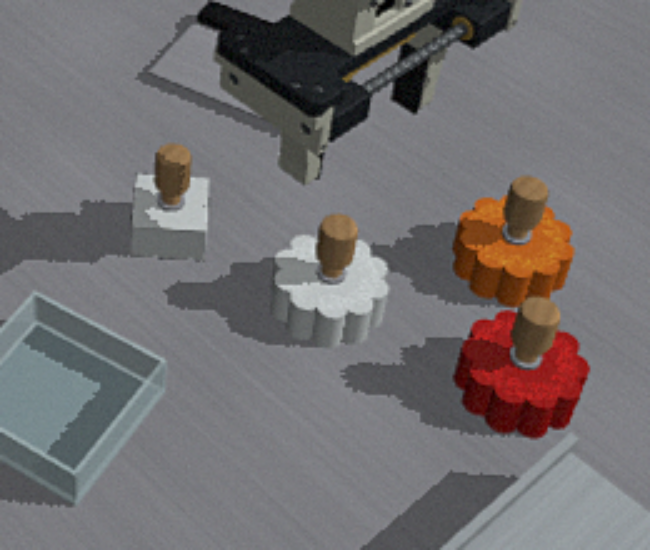

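The largest chrome cutter's knob top is at crop (339,224), against a predicted (341,223), and the red and orange look-alikes are clear. I descend and grip.

>>> carry_out(commands=[[0,0,-0.6,0],[0,0,-1.2,0],[0,0,-1.7,0],[0,0,-2,0],[0,0,-2.25,0],[0,0,-2.25,0],[0,0,-2.25,0],[0,0,-2.25,0],[0,0,-2.25,0],[0,0,-2.25,0]])

```text
t: 35.15
eef_pos: [0.4149, 0.3171, 0.0479]
ee_rot: [-3.141, 0.001, -1.571]
force: [1.0, -0.3, 0.1]
width: 0.0874
gripper_force: 0.0
```

>>> carry_out(commands=[[0,0,0,0],[0,0,0,0],[0,0,0,0],[0,0,0,0],[0,0,0,0],[0,0,0,0],[0,0,0,0],[0,0,0,0],[0,0,0,0],[0,0,0,0]], claw=1.0, force=20)

```text
t: 36.4
eef_pos: [0.4149, 0.3169, 0.0476]
ee_rot: [-3.142, 0.0, -1.571]
force: [0.5, -0.1, -0.5]
width: 0.0252
gripper_force: 20.0
```

>>> carry_out(commands=[[0,0,0.5,0],[0,0,1.1,0],[0.4,0,1.7,0],[1.3,-0.2,1.8,0],[2.2,-0.5,1.8,0],[3.1,-0.8,1.8,0],[3.8,-1,1.8,0],[4.09,-1.09,1.8,0],[4.09,-1.09,1.8,0],[4.09,-1.09,1.8,0]])

```text
t: 37.65
eef_pos: [0.6184, 0.2626, 0.1374]
ee_rot: [3.141, -0.0, -1.57]
force: [-0.2, -0.4, -0.8]
width: 0.0256
gripper_force: 20.0
```

Run:
```python
from h import *
f=arm.grab_frame('scene'); 
p=arm.get_state()['eef_pos'];print(p)
cv2.imwrite('pics/c7.png',cv2.resize(f['pixels'][200:420,200:460,::-1],None,fx=2.5,fy=2.5))
c=[p[0],p[1],p[2]-.047+.04];print(proj(f,c),[(m['uv'],m['conf'],ray(f,m['uv'],c[2])[:2]) for m in arm.mark_of(f,'scallop_80_mid')])
```

```text
[0.61834815 0.26281964 0.13762684]
[[321.21691427 309.55402836]] [([319.0, 309.9], 0.9, array([0.62132864, 0.26120457])), ([506.8, 292.0], 0.84, array([0.37803714, 0.4189027 ])), ([509.9, 338.8], 0.83, array([0.44894514, 0.47743738])), ([161.1, 195.5], 0.54, array([ 0.6683332, -0.1530704]))]
```

View pics/c7.png

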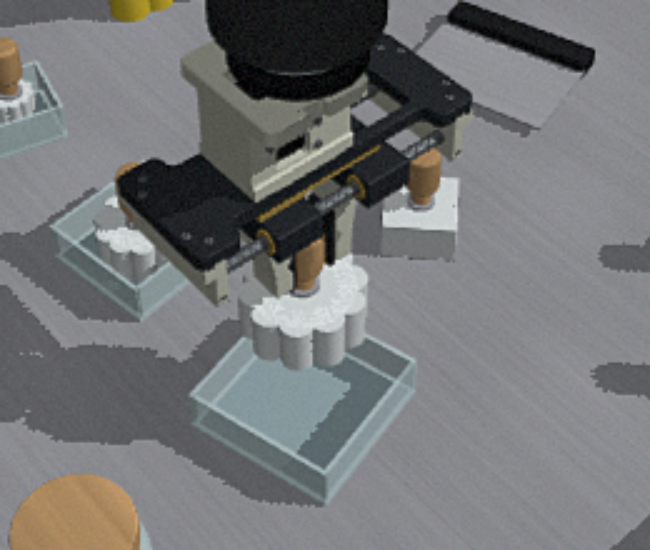

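The largest cutter is centred in the grip (scene pixel 319,310; expected 321,310) over the largest tub (crop 305,415). I lower it.

>>> carry_out(commands=[[0,0,-0.4,0],[0,0,-0.8,0],[0,0,-1.1,0],[0,0,-1.35,0],[0,0,-1.5,0],[0,0,-1.6,0],[0,0,-1.66,0],[0,0,-1.7,0],[0,0,-1.72,0],[0,0,-1.73,0]])

```text
t: 39.0
eef_pos: [0.6194, 0.2625, 0.0512]
ee_rot: [-3.141, 0.0, -1.571]
force: [-0.4, 0.4, -1.2]
width: 0.0254
gripper_force: 20.0
```

>>> carry_out(commands=[[0,0,-0.01,0],[0,0,-0.02,0],[0,0,-0.02,0],[0,0,-0.02,0],[0,0,-0.02,0],[0,0,-0.02,0],[0,0,-0.02,0],[0,0,-0.02,0],[0,0,-0.02,0],[0,0,-0.02,0]])

```text
t: 40.25
eef_pos: [0.6196, 0.2625, 0.0505]
ee_rot: [-3.141, 0.0, -1.571]
force: [-1.0, -0.0, 6.0]
width: 0.0253
gripper_force: 20.0
```

>>> carry_out(commands=[[0,0,0,0],[0,0,0,0],[0,0,0,0],[0,0,0,0],[0,0,0,0],[0,0,0,0],[0,0,0,0],[0,0,0,0],[0,0,0,0],[0,0,0,0]], claw=0.0)

```text
t: 41.5
eef_pos: [0.6193, 0.2624, 0.0501]
ee_rot: [3.142, -0.0, -1.571]
force: [-0.5, -1.1, 0.5]
width: 0.0875
gripper_force: 0.0
```

>>> carry_out(commands=[[0,0,0.7,0],[0,0,1.4,0],[0,0,2.2,0],[-0.5,0,3,0],[-1.2,0,3.3,0],[-2,0,3.4,0],[-2.6,0,3.4,0],[-3,0,3.4,0],[-3,0,3.4,0],[-3,0,3.4,0]])

```text
t: 42.75
eef_pos: [0.4699, 0.2627, 0.2201]
ee_rot: [-3.141, 0.0, -1.57]
force: [1.3, -0.2, -0.7]
width: 0.0875
gripper_force: 0.0
```

Run:
```python
from h import *
f=arm.grab_frame('scene'); save(f,'end')
```

```text
(no output)
```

View pics/end.png

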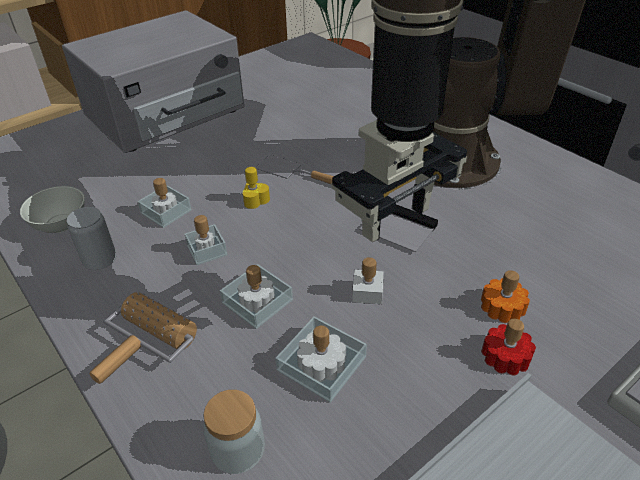

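All four cutters stand upright in their own tubs, at scene pixels (160,205), (205,240), (256,292) and (322,357). The heart (255,190), the square (367,285) and the look-alikes have not moved.

```bash
python3 -c "
from station import arm
print(arm.job_done())"
```

```text
the job is handed in; nothing more can be done
None
```

The job is handed in at about 43 s: all four scalloped cutters stand flat in their matching tubs, and the heart, square and look-alike cutters were left where they were.

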